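# Lay out the stripped-down printer parts

### The job

Take the stack of parts from the 3D printer apart from the top down and set each part on the foam tile that bears its own silhouette: first the shaft coupling, then the fan, then the motor, last the control box. Each must rest the same way up as it does in the stack, centred on its silhouette and lined up with it (the motor's shaft over the shaft of its silhouette). Leave the grease jar and the oil bottle standing where they are.

Things in the scene. Friction and masses are not known exactly. Their poses are not given: they have to be found in the camera images.
- coupling_mid (a point): shaft coupling: plain aluminium cylinder, 20 mm diameter, 25 mm tall, standing upright with a dark 8 mm bore in its top; 30 g. Point: its centre, 12.5 mm above its underside; z along its axis, z up. Starts on top of the fan.
- fan_mid (a point): small square black fan with a grey rotor, 30 x 30 mm, 15 mm thick, lying flat; 20 g. Point: its centre, 7.5 mm above its underside; x and y square to its sides, z up. Starts on top of the motor, 3rd from the bottom.
- motor_mid (a point): stepper motor lying on its side: body 40 mm long (x), 42 mm wide (y), 42 mm high, black with aluminium ends; steel shaft of 5 mm diameter sticking out 22 mm level from the -x end, at mid height; about 0.3 kg. Point: centre of the 40 x 42 x 42 body, 21 mm above its underside; z up. Starts on top of the control box.
- case_mid (a point): control box: flat grey plastic box, 84 (x) x 60 (y) mm, 24 mm high, vent slots near both ends; about 0.2 kg. Point: its centre, 12 mm above its underside; z up. Starts on the bench as the bottom of the stack. Either way round counts as lined up.
- tile_coupling: fixed dark foam tile, 100 (its x) x 120 (its y) mm, 6 mm thick, lying on the bench, with a flat pale inlaid silhouette (no relief); origin at the centre of the tile's underside, so the part rests 6 mm above it; z up. Silhouette: a disc of 20 mm diameter at the tile's centre.
- tile_fan: fixed dark foam tile, 100 (its x) x 120 (its y) mm, 6 mm thick, lying on the bench, with a flat pale inlaid silhouette (no relief); origin at the centre of the tile's underside, so the part rests 6 mm above it; z up. Silhouette: a square of 30 mm at the tile's centre, sides along the tile's. Any of the fan's four quarter turns fits.
- tile_motor: fixed dark foam tile, 100 (its x) x 120 (its y) mm, 6 mm thick, lying on the bench, with a flat pale inlaid silhouette (no relief); origin at the centre of the tile's underside, so the part rests 6 mm above it; z up. Silhouette: a rectangle of 40 (x) x 42 (y) mm with a 5 mm wide bar, 22 mm long, for the shaft at its -x end; the rectangle's centre lies at x = +12 mm, y = 0 in the tile's frame, and the shaft bar runs from x = -8 to -30 mm.
- tile_case: fixed dark foam tile, 100 (its x) x 120 (its y) mm, 6 mm thick, lying on the bench, with a flat pale inlaid silhouette (no relief); origin at the centre of the tile's underside, so the part rests 6 mm above it; z up. Silhouette: a rectangle of 84 (x) x 60 (y) mm at the tile's centre.
- jar: bystander: small grease jar, white with black lid, 42 mm diameter, 42 mm high, standing loose on the bench among the tiles; origin at the centre of its underside.
- oil: bystander: pale, clear plastic oil bottle with red cap, 34 mm diameter, 100 mm high, standing loose on the bench on the robot's left; origin at the centre of its underside.

How it is judged:
By the outcome, as a careful person would: the job done as asked, in the order asked, and still so for the second after the job is handed in, with the robot touching nothing.
It also fails if it takes over 136 s, if anything falls off the work surface, if the arm or the gripper's body presses on something with over 40 N, if the wrist force passes 120 N, or if a joint passes its speed limit or range.

### The arm

A 6-joint arm with a two-finger parallel gripper is mounted at the origin on the work surface. World frame = base frame: x ahead of the robot, y to its left, z up, the work surface at z = 0. Lengths are in mm, angles in rad, forces in N, time in s.
With the tool pointing down it reaches from about 425 to 950 mm from the base axis. Payload 14.7 kg.
Tool frame: the origin (TCP) lies between the finger pads; the fingertips stand 11 mm ahead of it and the grasp point (between the pads) lies 8 mm behind it; z points along the fingers, y is the direction in which the jaws open and shut (so a half turn about z gives the same grasp; the last joint's range is limited). The gripper opens to 85 mm and grips with 20 to 120 N. Pads are 22 mm wide; open, the fingers measure 114 mm over their backs; the gripper's body (76 mm by 85 mm) begins 54 mm behind the grasp point. The pads swing forward as they close: fully open they stand 13 mm farther back than shut.
Start: joints at [1.056, 0.48, 1.596, -0, 1.065, -0.047], TCP at [293.077, 580.171, 242.297] pointing down, gripper open.
Joint ranges: [-2.75, 2.75], [-0.82, 2.05], [0.23, 2.67], [-1.56, 4.7], [0.09, 2.69], [-2.92, 2.92]. Speed limits (rad/s): [1.89, 1.89, 2.39, 3.01, 3.01, 3.01].

### API

Orientations are given as a unit quaternion [x, y, z, w].
In Python, from bench import bot, ik, observe, cams, nets gives the robot as it stands. Calls block until the motion is done:
- bot.reach(position, orientation): joint-space move of the TCP to a pose.
- bot.line_to(position, rotation=None, speed=150): straight line of the TCP; rotation=None keeps the orientation; speed is the mean speed in mm/s.
- bot.move_joints(angles): joint-space move.
- bot.open_jaws() and bot.grasp(force=None): open the fingers fully, or close them until they stop; force is the grip in N (None keeps the last).
- bot.pause(seconds).
- ik(position, orientation): joint angles nearest the present ones, or None.
- observe(): the state.
- cams.capture(name): name is "scene" or "top" or "wrist"; returns a dict with "image" (420x560x3 uint8, blue, green, red), "mtx" (3x3 intrinsics, pixels), "k1" (the pictures are not rectified: a ray, as slopes to the right and down, at radius r is drawn at 1 + k1 r^2 times it, then the intrinsics apply), "extrinsics" (4x4, takes a point from camera to world coordinates). Camera axes: x right, y up, looking along -z (the intrinsics and any distortion apply to the point x, -y, -z); pixel columns grow to the right and rows downward; lengths in mm; the calibration is good to about 2 mm. A picture is of the moment at which its call begins. There is no depth.
A pose or a line that the arm cannot do raises bot.PlanningError and nothing moves.
- bot.finish_job(): hands the job in, once; it reports no verdict.
Trained networks look in a picture, given as the dict that the camera call returned (one of the last four; its "shot" number tells which), for a name from the list of things; names that differ only in an ending like _2 or _b are one class to them, and where a whole thing is asked for, a point or a joint stands for the part that bears it (a point fixed in the world has none). Each returns a list of dicts, best first, with "p" (0 to 1); they miss things now and then, are a little off and sometimes report something else, mostly with a low value. They report only what shows in the picture. A call takes as long as a camera call.
- nets.find_in(target, picture): "position" ([x, y, z] in mm, in world coordinates, good to about 4 mm: the middle of the surface that is visible of it).
The state is a dict: "time": time; "q": joint angles; "qd": joint speeds; "joint_efforts": joint torques, N m; "position": TCP position; "tcp_rot": TCP orientation; "ft_force": force on the tool from outside, world axes, zero at the start; "ft_torque": the same for the moment, N m; "grip_width": finger opening in mm.
Only numpy, scipy, OpenCV 4.12 (cv2) and the standard library are available. Lean on these libraries where they do the work, as an engineer would, in place of code of your own. Each camera call takes 0.05 s, during which the arm holds its last target. There are 200 camera calls.

## Working session

There is one attempt and no reset: what is moved stays moved. The work goes in short steps, each a Python script; the robot and the scene stay as the last script left them, time stands still between calls to the robot, and variables do not carry over. Pictures are saved under pics/ and viewed, about 12 in all and at most 16, crops included, and the job is handed in when it is done.

```bash
ls; mkdir -p pics
python3 - <<'E'
from bench import bot, ik, observe, cams, nets
import cv2
for n in ("scene","top"):
    c=cams.capture(n); cv2.imwrite(f"pics/{n}0.png",c["image"])
    print(n,c["mtx"].tolist(),c["k1"],c["extrinsics"].round(3).tolist())
    for t in "coupling_mid fan_mid motor_mid case_mid tile_coupling tile_fan tile_motor tile_case jar oil".split():
        print(t,[( [round(v) for v in d["position"]],round(d["p"],2)) for d in nets.find_in(t,c)[:4]])
print(observe())
E
```

```text
pics
scene [[546.6794224124232, 0.0, 271.42255081604657], [0.0, 546.6794224124232, 211.36455451689912], [0.0, 0.0, 1.0]] -0.0032490149195288 [[-0.643, -0.607, 0.467, 1003.065], [0.766, -0.503, 0.4, 446.515], [-0.008, 0.615, 0.789, 844.14], [0.0, 0.0, 0.0, 1.0]]
coupling_mid [([440, -15, 105], 0.63)]
fan_mid [([443, -12, 76], 0.54), ([433, 247, 5], 0.29)]
motor_mid [([450, 0, 45], 0.91), ([622, -116, 2], 0.26)]
case_mid [([461, 0, 23], 0.61)]
tile_coupling [([649, 150, 4], 0.93)]
tile_fan [([475, -270, 8], 0.69)]
tile_motor [([430, 243, 5], 0.66)]
tile_case [([622, -116, 2], 0.89)]
jar [([609, -1, 36], 0.58)]
oil [([635, 333, 66], 0.75)]
top [[488.46041058280946, 0.0, 274.011877307196], [0.0, 488.46041058280946, 213.24180693002054], [0.0, 0.0, 1.0]] -0.0077838660196314574 [[0.016, 0.982, -0.19, 305.965], [-1.0, 0.017, 0.006, 48.617], [0.009, 0.19, 0.982, 1252.424], [0.0, 0.0, 0.0, 1.0]]
coupling_mid [([434, -20, 106], 0.46)]
fan_mid [([426, -23, 75], 0.45)]
motor_mid [([420, -14, 66], 0.62)]
case_mid [([436, -20, 23], 0.76)]
tile_coupling [([645, 144, 6], 0.85)]
tile_fan [([468, -263, 8], 0.97)]
tile_motor [([428, 241, 10], 0.62)]
tile_case [([619, -118, 13], 0.67)]
jar [([599, -9, 41], 0.7)]
oil [([620, 317, 65], 0.56)]
{'time': 1.1, 'q': array([ 1.05639687e+00,  4.80173876e-01,  1.59630779e+00, -2.06177207e-05,
        1.06509683e+00, -4.66337183e-02]), 'qd': array([-0.00018218, -0.00055471,  0.00077064, -0.00181322,  0.00136576,
       -0.00175428]), 'joint_efforts': array([-2.22472627e-04, -9.50540471e+01, -4.30631304e+01, -4.67145196e-05,
        1.42009631e-03, -5.85800422e-05]), 'position': array([293.08338231, 580.16553563, 242.31060905]), 'tcp_rot': array([2.31751559e-01, 9.72775007e-01, 4.30812640e-06, 1.06266794e-05]), 'ft_force': array([ 0.7803059 , -0.14676982,  0.12312337]), 'ft_torque': array([-0.00867319,  0.00564888,  0.01864118]), 'grip_width': 85.41406981061041}
```

View pics/scene0.png

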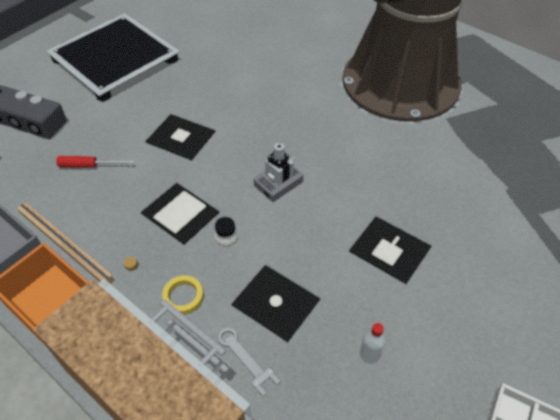

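View pics/top0.png

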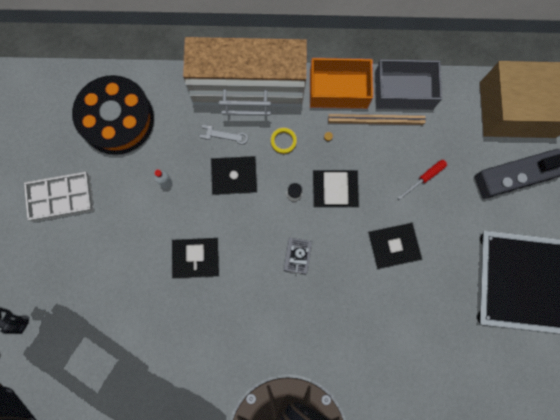

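The scene view shows the stack at about (279,170), with the tiles for the coupling (276,300), motor (388,250), case (180,212) and fan (180,135). The jar is at (226,230) and the oil bottle at (375,340). The nets agree with this. Next I'll get the wrist camera geometry.

```bash
cat > h.py <<'E'
from bench import bot, ik, observe, cams, nets
import numpy as np, cv2
from scipy.spatial.transform import Rotation as Ro
def quat(a):            # tool down, jaws opening along world angle a
    y=np.array([np.cos(a),np.sin(a),0]); z=np.array([0,0,-1.]); x=np.cross(y,z)
    return Ro.from_matrix(np.c_[x,y,z]).as_quat()
def shot(name,tag):
    c=cams.capture(name); cv2.imwrite(f"pics/{tag}.png",c["image"])
    np.savez(f"pics/{tag}.npz",image=c["image"],mtx=c["mtx"],k1=c["k1"],ext=c["extrinsics"]); return c
def ext(c): return c["extrinsics"] if "extrinsics" in c else c["ext"]
def toworld(c,uv,z):    # pixels -> world points on plane z
    K=np.array(c["mtx"]); k=float(c["k1"]); E=np.array(ext(c))
    d=(np.atleast_2d(uv).astype(float)-K[:2,2])/K[0,0]; n=d.copy()
    for _ in range(5): n=d/(1+k*(n**2).sum(1,keepdims=True))
    r=np.c_[n[:,0],-n[:,1],-np.ones(len(n))]@E[:3,:3].T; o=E[:3,3]
    return o+r*((z-o[2])/r[:,2])[:,None]
def topix(c,P):
    K=np.array(c["mtx"]); k=float(c["k1"]); E=np.array(ext(c))
    q=(np.atleast_2d(P)-E[:3,3])@E[:3,:3]; n=np.c_[q[:,0],-q[:,1]]/-q[:,2:]
    return n*(1+k*(n**2).sum(1,keepdims=True))*K[0,0]+K[:2,2]
E
python3 - <<'E'
from h import *
c=cams.capture("wrist"); o=observe(); R=Ro.from_quat(o["tcp_rot"]).as_matrix(); E=c["extrinsics"]
print("cam in tcp",(R.T@(E[:3,3]-o["position"])).round(1),(R.T@E[:3,:3]).round(3).tolist(),c["mtx"][0],c["k1"])
for n,p in dict(m=(429,242),cp=(647,147),ca=(620,-117),f=(472,-267),st=(440,-15)).items():
  for a in (0,np.pi/2):
    for z in (15,300):
      q=ik([*p,z],quat(a)); print(n,a,z,None if q is None else q.round(2))
E
```

```text
cam in tcp [  67.6   -1.1 -133.2] [[0.001, 0.963, 0.268], [1.0, -0.001, -0.0], [-0.0, 0.268, -0.963]] [311.85440666   0.         279.47095474] -0.027197816925645883
m 0 15 [ 0.45  0.63  2.12 -0.    0.39  0.45]
m 0 300 [ 0.45  0.2   1.87 -0.    1.07  0.45]
m 1.5707963267948966 15 [ 0.45  0.63  2.12 -0.    0.39 -1.12]
m 1.5707963267948966 300 [ 0.45  0.2   1.87 -0.    1.07 -1.12]
cp 0 15 [ 0.18  0.77  1.71 -0.    0.66  0.18]
cp 0 300 [ 0.18  0.45  1.49 -0.    1.19  0.18]
cp 1.5707963267948966 15 [ 0.18  0.77  1.71 -0.    0.66 -1.39]
cp 1.5707963267948966 300 [ 0.18  0.45  1.49 -0.    1.19 -1.39]
ca 0 15 [-0.23  0.74  1.79 -0.    0.61 -0.23]
ca 0 300 [-0.23  0.4   1.57 -0.    1.16 -0.23]
ca 1.5707963267948966 15 [-0.23  0.74  1.79 -0.    0.61 -1.81]
ca 1.5707963267948966 300 [-0.23  0.4   1.57 -0.    1.16 -1.81]
f 0 15 [-0.57  0.67  2.01 -0.    0.47 -0.57]
f 0 300 [-0.57  0.27  1.77 -0.    1.1  -0.57]
f 1.5707963267948966 15 [-0.57  0.67  2.01 -0.    0.47 -2.14]
f 1.5707963267948966 300 [-0.57  0.27  1.77 -0.    1.1  -2.14]
st 0 15 [-0.1   0.6   2.24 -0.    0.3  -0.1 ]
st 0 300 [-0.1   0.12  1.98 -0.    1.05 -0.1 ]
st 1.5707963267948966 15 [-0.1   0.6   2.24 -0.    0.3  -1.67]
st 1.5707963267948966 300 [-0.1   0.12  1.98 -0.    1.05 -1.67]
```

Run:
```python
from h import *
h=np.pi/2
for tag,p,z,a in [("wm1",(429,242),140,h),("wm2",(429,242),140,-h),("wcp",(647,147),140,-h),("wca",(620,-117),140,-h),("wf",(472,-267),140,-h),("ws1",(438,-17),225,-h),("ws2",(438,-17),225,h)]:
    bot.reach([*p,z],quat(a)); bot.pause(0.25); shot("wrist",tag); o=observe(); print(tag,round(o["time"],2),o["position"].round(2))
ims=[cv2.imread(f"pics/{t}.png") for t in ("wm1","wm2","wcp","wca","wf","ws1","ws2")]; z=np.zeros_like(ims[0])
s=np.vstack([np.hstack(ims[:4]),np.hstack(ims[4:]+[z])]); cv2.imwrite("pics/m1.png",cv2.resize(s,(800,300),interpolation=cv2.INTER_AREA))
cv2.imwrite("pics/m2.png",np.hstack([i[60:360,80:480] for i in ims[5:]]))
```

```text
wm1 2.86 [428.97 242.51 140.05]
wm2 5.92 [429.01 242.02 140.  ]
wcp 7.16 [646.43 147.76 140.26]
wca 8.49 [ 620.24 -116.02  139.96]
wf 9.64 [ 472.66 -266.34  139.89]
ws1 10.97 [438.09 -17.65 224.66]
ws2 14.03 [438.01 -16.99 225.01]
```

View pics/m1.png

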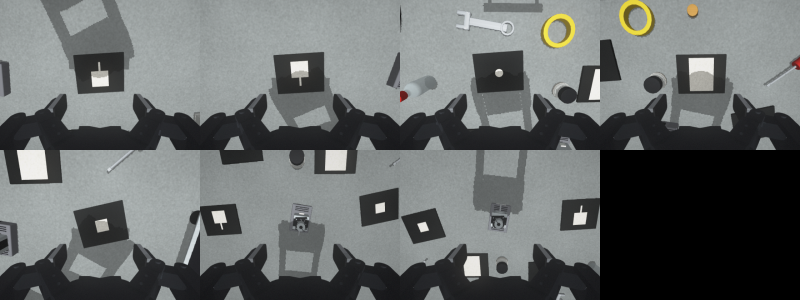

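View pics/m2.png

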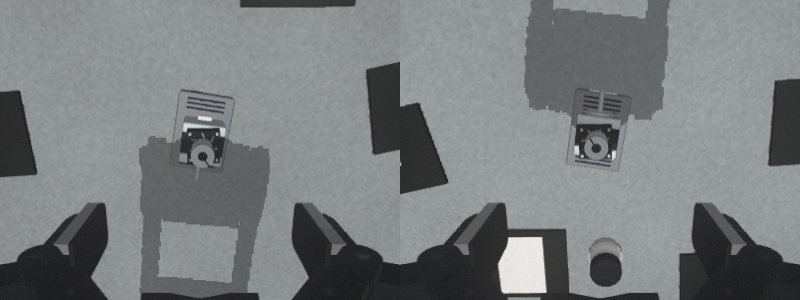

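The mosaic shows all four silhouettes clearly (partly shaded), each near the middle of its frame. The stack crop shows the box turned by about 10°, with the coupling at about (203,155) in the left view and the motor shaft pointing towards the robot. Now I'll measure it.

```bash
cat >> h.py <<'E'
def tile(tag,guess):
    """tile outline and silhouette holes -> world (z=6)"""
    c=np.load(f"pics/{tag}.npz"); g=cv2.cvtColor(c["image"],cv2.COLOR_BGR2GRAY); up=4
    g=cv2.resize(g,None,fx=up,fy=up,interpolation=cv2.INTER_CUBIC)
    u=topix(c,[*guess,6])[0]
    b=(g<70).astype(np.uint8)*255
    cs,hi=cv2.findContours(b,cv2.RETR_CCOMP,cv2.CHAIN_APPROX_NONE)
    W=lambda k: toworld(c,(k[:,0]+.5)/up-.5,6)[:,:2].astype(np.float32)
    best=[k for k in range(len(cs)) if hi[0][k][3]<0 and cv2.contourArea(cs[k])>3e4 and cv2.pointPolygonTest(cs[k],tuple((u*up).tolist()),False)>0]
    out=[]
    for k in best:
        w=W(cs[k]); out.append(("tile",cv2.minAreaRect(w)))
        for j in range(len(cs)):
            if hi[0][j][3]==k and cv2.contourArea(cs[j])>500:
                w=W(cs[j]); m=cv2.moments(w); out.append(("sil",cv2.minAreaRect(w),(m["m10"]/m["m00"],m["m01"]/m["m00"]),m["m00"],w))
    return out
E
python3 - <<'E'
from h import *
np.set_printoptions(suppress=True,precision=2)
for t,g in dict(wm1=(429,242),wm2=(429,242),wcp=(647,147),wca=(620,-117),wf=(472,-267)).items():
    for r in tile(t,g): print(t,r[0],[np.round(v,2).tolist() for v in r[1]],*[np.round(v,2) for v in r[2:4]])
ims=[np.load(f"pics/{t}.npz")["image"] for t in ("ws1","ws2")]
cv2.imwrite("pics/m3.png",np.hstack([cv2.resize(ims[0][140:240,230:330],(400,400),interpolation=cv2.INTER_CUBIC),cv2.resize(ims[1][140:240,230:330],(400,400),interpolation=cv2.INTER_CUBIC)]))
E
```

```text
wm1 tile [[428.26, 241.15], [99.67, 120.16], 3.69]
wm1 sil [[430.44, 241.23], [64.86, 44.56], 3.84] [439.3  241.82] 1978.4
wm2 tile [[428.48, 241.09], [100.15, 120.13], 3.6]
wm2 sil [[429.39, 241.24], [64.77, 44.35], 3.72] [438.25 241.78] 1972.53
wcp tile [[648.89, 149.02], [100.08, 120.05], 4.14]
wcp sil [[648.76, 149.05], [21.41, 21.25], 44.66] [648.7  149.05] 359.06
wca tile [[617.79, -120.52], [100.07, 120.3], 0.83]
wca sil [[617.69, -120.56], [86.97, 62.62], 0.87] [ 617.69 -120.57] 5340.21
wf tile [[468.8, -272.46], [100.31, 120.08], 12.87]
wf sil [[468.54, -272.61], [32.51, 31.91], 12.58] [ 468.57 -272.57] 995.87
```

View pics/m3.png

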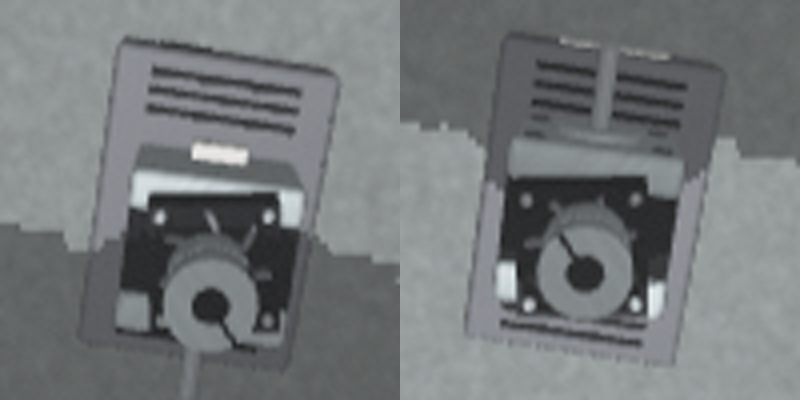

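The enlarged crops show the coupling top with its bore at crop (212,305) on the left and (585,273) on the right. The box corners are clear in both. The fan may have a slightly different yaw from the box.

Run:
```python
from h import *
np.set_printoptions(suppress=True,precision=2)
A=np.load("pics/ws1.npz"),np.load("pics/ws2.npz")
px=lambda l,k:(np.array(l,float)-[400*k,0]+.5)/4-.5+[230,140]
print("coupling",toworld(A[0],px([(212,306)],0),106),toworld(A[1],px([(585,273)],1),106))
for k,l in enumerate([[(122,40),(340,75),(285,372),(80,340)],[(505,33),(723,68),(670,365),(467,333)]]):
    print("case",cv2.minAreaRect(toworld(A[k],px(l,k),24)[:,:2].astype(np.float32)),toworld(A[k],px(l,k),24)[:,:2].tolist())
# fit the coupling top disc: light ring with dark bore
for k,guess in enumerate([(212,306),(585,273)]):
    g=cv2.cvtColor(A[k]["image"],cv2.COLOR_BGR2GRAY); u=px([guess],k)[0]
    p=cv2.getRectSubPix(g,(17,17),u.tolist()); print(p[8].tolist(),p[:,8].tolist())
```

```text
coupling [[433.79 -21.52 106.  ]] [[434.6  -21.01 106.  ]]
case ((437.00677490234375, -20.73553466796875), (58.4446907043457, 84.05072021484375), 80.98172760009766) [[483.08138823617486, 1.46377350055619], [473.94194940408534, -56.12150662815188], [390.92031773438873, -43.00919110136397], [400.42780660828396, 14.658060255690764]]
case ((436.48529052734375, -20.42293930053711), (58.26156997680664, 84.03874969482422), 81.25115966796875) [[390.5239439567028, -42.82348826301734], [399.5887395326499, 14.728933898182198], [482.4466440987863, 1.9775954866341614], [473.0246567479004, -55.076395265263216]]
[137, 137, 134, 76, 42, 42, 41, 42, 41, 40, 41, 42, 70, 116, 133, 132, 133] [136, 135, 132, 108, 55, 41, 42, 41, 41, 42, 41, 44, 67, 109, 132, 132, 132]
[134, 135, 136, 92, 49, 46, 45, 45, 44, 46, 44, 46, 50, 118, 136, 140, 139] [135, 134, 135, 116, 66, 47, 48, 44, 44, 43, 46, 45, 63, 105, 134, 138, 137]
```

```bash
cat >> h.py <<'E'
def go(p,a): bot.reach(p,quat(a))
def pick(xy,z,a,force,up=90):
    go([*xy,z+up],a); bot.line_to([*xy,z+15],speed=150); bot.pause(.1); bot.line_to([*xy,z],speed=60); bot.pause(.2)
    bot.grasp(force); bot.pause(.2); o=observe(); print("grip",o["grip_width"].round(1),o["position"].round(2),round(o["time"],1))
    bot.line_to([*xy,z+up],speed=150); print("lift",observe()["grip_width"].round(1),observe()["ft_force"].round(1))
def place(xy,z,a,up=100):
    go([*xy,z+up],a); bot.line_to([*xy,z+15],speed=150); bot.pause(.2); bot.line_to([*xy,z],speed=40); bot.pause(.3)
    o=observe(); print("at",o["position"].round(2),o["ft_force"].round(1),o["grip_width"].round(1))
    bot.open_jaws(); bot.pause(.2); bot.line_to([*xy,z+up],speed=150); bot.pause(.1); print("t",round(observe()["time"],1))
E
python3 - <<'E'
from h import *
h=np.pi/2
pick((434.2,-21.3),95,h,25)
place((648.85,149.03),20.4,h,120); shot("wrist","pc")
go([437,-21,190],h); bot.pause(.25); shot("wrist","f1"); print(observe()["time"])
a,b=[cv2.imread(f"pics/{t}.png") for t in ("pc","f1")]
cv2.imwrite("pics/m4.png",np.hstack([cv2.resize(i[130:270,210:350],(400,400),interpolation=cv2.INTER_CUBIC) for i in (a,b)]))
E
```

```text
Traceback (most recent call last):
  File "h.py", line 40, in pick
    bot.grasp(force); bot.pause(.2); o=observe(); print("grip",o["grip_width"].round(1),o["position"].round(2),round(o["time"],1))
                                                               ^^^^^^^^^^^^^^^^^^^^^
AttributeError: 'float' object has no attribute 'round'
```

The script stopped right after the grasp because of a print bug. I'll fix it and carry on from the held part.

```bash
sed -i 's/o\["grip_width"\]\.round(1)/round(float(o["grip_width"]),1)/g; s/observe()\["grip_width"\]\.round(1)/round(float(observe()["grip_width"]),1)/' h.py
python3 - <<'E'
from h import *
h=np.pi/2
o=observe(); print(o["grip_width"],o["position"],o["time"],o["ft_force"])
bot.line_to([434.2,-21.3,185]); print(observe()["grip_width"])
place((648.85,149.03),20.4,h,120); shot("wrist","pc")
go([437,-21,190],h); bot.pause(.25); shot("wrist","f1"); print(observe()["time"])
a,b=[cv2.imread(f"pics/{t}.png") for t in ("pc","f1")]
cv2.imwrite("pics/m4.png",np.hstack([cv2.resize(i[130:270,210:350],(400,400),interpolation=cv2.INTER_CUBIC) for i in (a,b)]))
E
```

```text
18.82162832067107 [434.26451402 -21.29552312  95.09484591] 16.475 [-0.83646853  0.99863598  4.78707338]
19.03353125329358
at [648.67 149.03  20.12] [-1.7 -0.1  5.8] 18.9
t 22.1
23.5
```

View pics/m4.png

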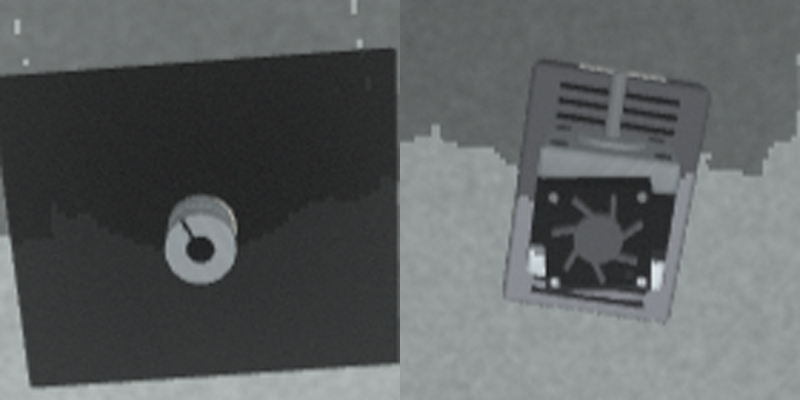

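The left crop shows the coupling upright with its bore at (200,250). In the right crop the fan has screws at about (555,198), (641,197), (641,282) and (555,283), with the rotor at (598,240).

Run:
```python
from h import *
np.set_printoptions(suppress=True,precision=2)
s=140/400; px=lambda l,k:(np.array(l,float)-[400*k,0]+.5)*s-.5+[210,130]
print("coupling",toworld(np.load("pics/pc.npz"),px([(200,250)],0),31))
c=np.load("pics/f1.npz"); w=toworld(c,px([(555,198),(641,197),(641,282),(555,283)],1),81)[:,:2]
print(w,w.mean(0),cv2.minAreaRect(w.astype(np.float32)),toworld(c,px([(598,240)],1),81))
# refine screws by sub-pixel bright blobs
g=cv2.cvtColor(c["image"],cv2.COLOR_BGR2GRAY); P=[]
for u in px([(555,198),(641,197),(641,282),(555,283)],1):
    x,y=np.round(u).astype(int); p=g[y-2:y+3,x-2:x+3].astype(float); m=np.clip(p-np.median(p)-8,0,None)
    yy,xx=np.mgrid[-2:3,-2:3]; P.append((x+(m*xx).sum()/m.sum(),y+(m*yy).sum()/m.sum()))
w=toworld(c,P,81)[:,:2]; d=np.diff(np.r_[w,w[:1]],axis=0); print(w,w.mean(0),np.linalg.norm(d,axis=1),np.degrees(np.arctan2(d[:,1],d[:,0])))
```

```text
coupling [[649.52 148.02  31.  ]]
[[424.24 -33.99]
 [423.92 -10.08]
 [448.76  -9.73]
 [449.09 -34.29]] [436.5  -22.02] ((436.5024719238281, -22.18014144897461), (24.84829330444336, 24.554113388061523), 0.7808552980422974) [[436.34 -22.02  81.  ]]
[[424.08 -34.57]
 [423.93  -9.94]
 [448.63  -9.74]
 [448.81 -34.49]] [436.36 -22.18] [24.63 24.7  24.76 24.73] [  90.37    0.47  -89.58 -179.82]
```

Run:
```python
from h import *
h=np.pi/2; r=np.radians
pick((436.2,-22.2),79.5,h+r(.35),20)
place((468.7,-272.55),19.9,h+r(12.75),110); shot("wrist","pf")
go([437,-21,170],h-r(9)); bot.pause(.3); shot("wrist","mo1")
go([437,-21,170],-h-r(9)); bot.pause(.3); shot("wrist","mo2"); print(observe()["time"])
ims=[cv2.imread(f"pics/{t}.png") for t in ("pf","mo1","mo2")]
cv2.imwrite("pics/m5.png",np.hstack([cv2.resize(ims[0][120:270,210:360],(260,260),interpolation=cv2.INTER_CUBIC)]+[cv2.resize(i[130:260,210:340],(260,260),interpolation=cv2.INTER_CUBIC) for i in ims[1:]]))
```

```text
grip 29.6 [436.22 -22.22  79.63] 25.9
lift 29.7 [-0.1  0.4  0.3]
at [ 468.67 -272.51   19.8 ] [ 0.4 -0.2 -0.1] 29.4
t 31.2
35.6917
```

View pics/m5.png

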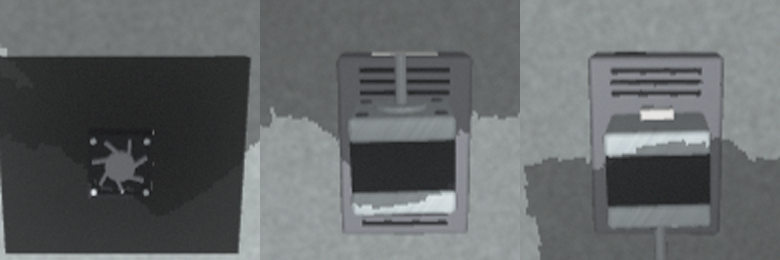

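The fan sits square on its tile. The motor lies with its black mid-band and aluminium ends clear, and the shaft towards the robot. I'll enlarge these for corners.

Run:
```python
from h import *
a,b=[cv2.imread(f"pics/{t}.png") for t in ("mo1","mo2")]
f=lambda i,x,y:cv2.convertScaleAbs(cv2.resize(i[y:y+80,x:x+80],(400,400),interpolation=cv2.INTER_CUBIC),alpha=1.3)
cv2.imwrite("pics/m6.png",np.hstack([f(a,240,160),f(b,240,170)]))
```

```text
(no output)
```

View pics/m6.png

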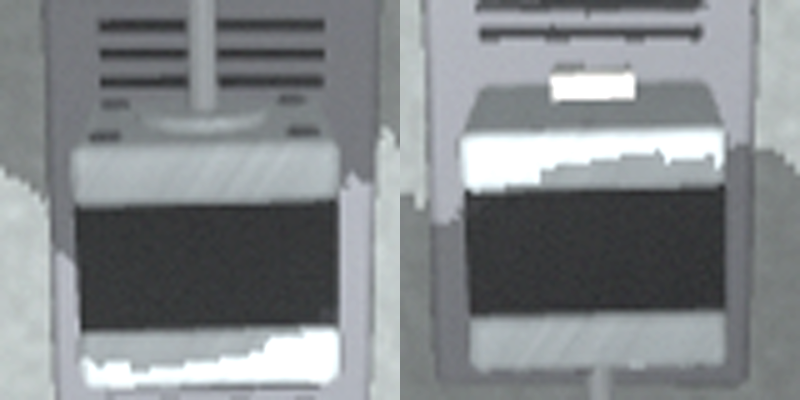

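The motor's top face corners are at crop (72,145), (338,143), (338,383), (84,386) on the left and (461,133), (724,130), (725,367), (471,370) on the right.

Run:
```python
from h import *
np.set_printoptions(suppress=True,precision=2)
px=lambda l,o:(np.array(l,float)+.5)/5-.5+o
for t,l,o in [("mo1",[(72,145),(338,143),(338,383),(84,386)],(240,160)),("mo2",[(61,133),(324,130),(325,367),(71,370)],(240,170))]:
    w=toworld(np.load(f"pics/{t}.npz"),px(l,o),66)[:,:2]; d=np.diff(np.r_[w,w[:1]],axis=0)
    print(w.mean(0),np.linalg.norm(d,axis=1),np.degrees(np.arctan2(d[:,1],d[:,0])))
# case top near corners & fan check
c=np.load("pics/pf.npz"); g=cv2.cvtColor(c["image"],cv2.COLOR_BGR2GRAY); P=[]
s=150/260
for u in [(93,142),(146,142),(145,192),(94,192)]:
    x,y=np.round((np.array(u)+.5)*s-.5+[210,120]).astype(int); p=g[y-2:y+3,x-2:x+3].astype(float); m=np.clip(p-np.median(p)-10,0,None); yy,xx=np.mgrid[-2:3,-2:3]; P.append((x+(m*xx).sum()/m.sum(),y+(m*yy).sum()/m.sum()))
w=toworld(c,P,21)[:,:2]; d=np.diff(np.r_[w,w[:1]],axis=0); print("fan",w.mean(0),np.linalg.norm(d,axis=1),np.degrees(np.arctan2(d[:,1],d[:,0])))
```

```text
[434.2  -20.84] [41.04 39.2  40.9  39.4 ] [ 81.42  -7.65 -98.3  172.55]
[433.76 -20.98] [40.88 39.25 41.2  39.29] [-98.28 172.52  81.77  -7.96]
fan [ 468.72 -273.49] [24.53 24.59 24.6  24.57] [ 102.63   13.01  -77.41 -167.15]
```

Run:
```python
from h import *
for t,g in dict(pc=(649,149),pf=(469,-272.5)).items():
    for g2 in (g,(g[0]+30,g[1]+30)):
        for r in tile(t,g2):
            if r[0]=="tile": print(t,r[1]); break
```

```text
pc ((648.6588134765625, 149.04713439941406), (99.66674041748047, 120.10538482666016), 4.166723728179932)
pc ((648.6588134765625, 149.04713439941406), (99.66674041748047, 120.10538482666016), 4.166723728179932)
pf ((468.5635986328125, -272.5347900390625), (99.467529296875, 120.00147247314453), 12.748525619506836)
pf ((468.5635986328125, -272.5347900390625), (99.467529296875, 120.00147247314453), 12.748525619506836)
```

Judged against the tile in the same picture, both placed parts sit about 1 mm to −y along the jaw axis. That is a constant camera-to-jaw offset, so I'll correct for it with +1 mm along the jaws. Next is the motor.

Run:
```python
from h import *
h=np.pi/2; r=np.radians
pick((434.1,-19.9),42,h-r(8.0),45,110)
place((440.29,242.88),24.4,h+r(3.65),120); shot("wrist","pm")
go([437,-21,140],h-r(9)); bot.pause(.3); shot("wrist","c1"); print(observe()["time"])
a,b=[cv2.imread(f"pics/{t}.png") for t in ("pm","c1")]
cv2.imwrite("pics/m7.png",np.hstack([cv2.resize(i[130:290,200:360],(400,400),interpolation=cv2.INTER_CUBIC) for i in (a,b)]))
```

```text
grip 41.0 [434.18 -19.92  42.24] 40.6
lift 41.3 [-0.2 -0.  -3.6]
at [440.16 242.8   24.15] [-0.4 -0.3 -3.4] 41.5
t 46.2
47.5917
```

View pics/m7.png

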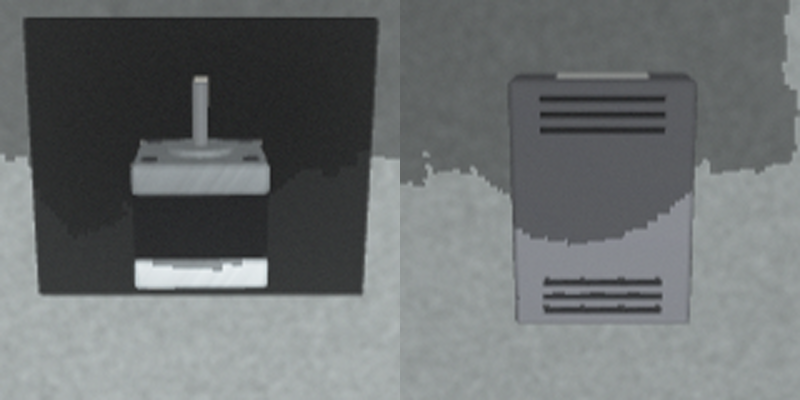

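The motor is upright on its tile, with the shaft pointing to the silhouette's shaft end. Its top corners are at (131,165), (270,165), (268,287), (135,290). The box is alone, with corners at (508,80), (696,83), (690,323), (517,323).

Run:
```python
from h import *
np.set_printoptions(suppress=True,precision=2)
s=.4; px=lambda l:(np.array(l,float)+.5)*s-.5+[200,130]
for t,l,z in [("pm",[(131,165),(270,165),(268,287),(135,290)],48),("c1",[(108,80),(296,83),(290,323),(117,323)],24)]:
    w=toworld(np.load(f"pics/{t}.npz"),px(l),z)[:,:2]; d=np.diff(np.r_[w,w[:1]],axis=0)
    print(t,w.mean(0),np.linalg.norm(d,axis=1),np.degrees(np.arctan2(d[:,1],d[:,0])))
for q in tile("pm",(405,280)):print(q[:2] if q[0]=="tile" else "")
```

```text
pm [440.46 242.09] [41.65 38.98 41.66 39.99] [  93.69    4.16  -84.92 -175.86]
c1 [437.26 -20.21] [59.68 82.4  59.83 83.33] [ 80.22  -8.42 -98.88 171.47]
('tile', ((428.3675842285156, 241.15206909179688), (99.2973861694336, 120.20228576660156), 3.691340923309326))
```

Run:
```python
from h import *
h=np.pi/2; r=np.radians
pick((437.1,-19.4),14,h-r(8.9),40,110)
place((617.75,-119.55),20.4,h+r(.85),130); bot.pause(.2); shot("wrist","pk")
go([647,147,170],-h); bot.pause(.3); shot("wrist","pc2")
go([469,-272,170],-h); bot.pause(.3); shot("wrist","pf2"); print(observe()["time"])
c=shot("top","top9")
a,b,d=[cv2.imread(f"pics/{t}.png") for t in ("pk","pc2","pf2")]
cv2.imwrite("pics/m8.png",np.hstack([cv2.resize(i[120:290,195:365],(266,266),interpolation=cv2.INTER_CUBIC) for i in (a,b,d)]))
cv2.imwrite("pics/m9.png",cv2.resize(c["image"][120:290,140:440],(800,453),interpolation=cv2.INTER_CUBIC))
```

```text
grip 59.1 [437.18 -19.38  14.29] 49.9
lift 59.0 [-1.2 -0.4 -0.6]
at [ 617.64 -119.53   20.36] [-2.2  1.2  9. ] 59.3
t 55.3
61.0083
```

View pics/m8.png

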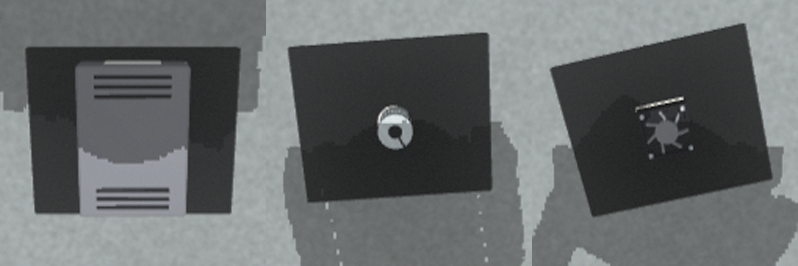

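View pics/m9.png

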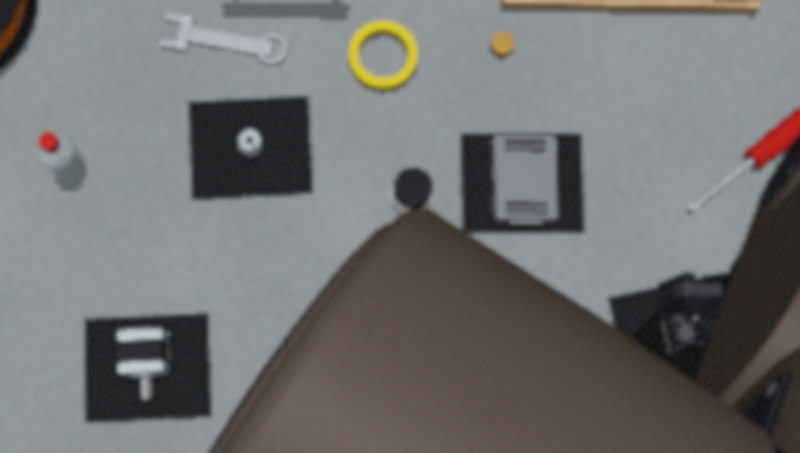

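All four parts are on their tiles, and the jar and bottle are standing. A thin pale strip shows at the fan's far side, at about (660,102). I'll measure the residuals from this yaw.

Run:
```python
from h import *
np.set_printoptions(suppress=True,precision=2)
s=170/266; px=lambda l,k:(np.array(l,float)-[266*k,0]+.5)*s-.5+[195,120]
def rep(n,w):
    d=np.diff(np.r_[w,w[:1]],axis=0); print(n,w.mean(0),np.linalg.norm(d,axis=1),np.degrees(np.arctan2(d[:,1],d[:,0])))
rep("case",toworld(np.load("pics/pk.npz"),px([(76,66),(190,66),(188,215),(80,214)],0),30)[:,:2])
print("coupling",toworld(np.load("pics/pc2.npz"),px([(395,132)],1),31))
c=np.load("pics/pf2.npz"); rep("fan",toworld(c,px([(642,117),(683,109),(691,148),(651,156)],2),21)[:,:2])
print("fan rotor",toworld(c,px([(666,132)],2),21))
for t,g in dict(pk=(618,-170),pc2=(649,190),pf2=(469,-310)).items():
    for q in tile(t,g):
        if q[0]=="tile": print(t,q[1])
```

```text
case [ 617.27 -119.89] [58.69 82.78 60.47 82.15] [  90.89    1.91  -89.7  -179.31]
coupling [[648.09 147.82  31.  ]]
fan [ 467.51 -274.07] [24.61 24.31 24.57 24.54] [ -78.68 -167.94  101.85   12.16]
fan rotor [[ 467.95 -273.62   21.  ]]
pk ((617.5343017578125, -120.42903900146484), (99.50041198730469, 120.22893524169922), 0.8868904113769531)
pc2 ((648.8670654296875, 148.93954467773438), (100.07268524169922, 120.19989776611328), 4.108479976654053)
pf2 ((468.8828125, -272.50689697265625), (100.24378204345703, 120.22118377685547), 12.80494213104248)
```

Run:
```python
from h import *
bot.pause(.5); o=observe(); print(o["time"],o["position"],o["ft_force"]); print(bot.finish_job())
```

```text
61.5583 [ 468.98032166 -272.02827691  169.99271812] [-0.2747094  -0.15993833  0.00562041]
the job is handed in; nothing more can be done
None
```

I took the stack apart in the order asked and set each part upright on its own silhouette, then handed the job in at 61.6 s. The arm was clear of everything at that point.

Final offsets from the silhouette centres, measured in the wrist pictures:

| Part | Offset | Alignment |
|---|---|---|
| Motor | about 0.2 mm | within about 1°, shaft over its silhouette |
| Control box | about 0.6 mm | within about 1° |
| Coupling | about 1.1 mm towards −y | round, not applicable |
| Fan | about 1.2 mm towards −y | within about 1° |

- **Coupling and fan offset:** both were placed before I noticed a constant offset of about 1 mm between the camera and the jaws, and two opposite views confirmed it. I corrected for it on the motor and box. I left the coupling and fan alone, because moving them again would have broken the order for about 1 mm. A thin pale edge of the fan's silhouette shows.
- **Jar and bottle:** both were standing in the last overhead picture. I checked them only by eye.

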